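# Send the drain to the open waste bottle and start the pump

## Robot

A 7-joint arm with a two-finger parallel gripper is mounted at the origin on the work surface. World frame = base frame: x ahead of the robot, y to its left, z up, the work surface at z = 0. Lengths are in m, angles in degrees, forces in N, time in s.
With the tool pointing down it reaches from about 0.425 to 0.875 m from the base axis. Payload 4.7 kg.
Tool frame: the origin (TCP) lies on the centre line of the jaws, within the pads' length; the fingertips stand ahead of it and the grasp point (between the pads) lies 2 mm behind it (env.tip_reach is the x of the fingertips in the tool frame, in m); x points along the fingers, z is the direction in which the jaws open and shut, and the axes are right-handed (so a half turn about x gives the same grasp; the last joint's range is limited). The gripper opens to 87 mm and grips with 3 to 60 N. Pads are 19 mm wide; open, the fingers measure 117 mm over their backs; the gripper's body (75 mm by 190 mm) begins 51 mm behind the grasp point.
Start: joints at [-64.624, 18.392, -4.016, 83.108, 1.295, 78.541, -3.26], TCP at [0.27, 0.591, 0.24] pointing down, gripper open.
Joint ranges: [-163.93, 163.93], [-17.29, 119.83], [-79.2, 71.16], [3.27, 140.29], [-89.18, 269.18], [5.43, 117.66], [-154.24, 154.24]. Speed limits (degrees/s): [147.25, 147.25, 180, 180, 180, 180, 180].

## Interface

Orientations are given as [roll, pitch, yaw] about the fixed x, y, z axes, in that order (R = Rz(yaw) Ry(pitch) Rx(roll)).
In Python, from cell import telemetry, optics, env, models gives the robot as it stands.
- The arm moves only by the shell command python3 -m pendant 'ROWS' [FORCE]. ROWS is JSON, a list of rows, each a list of 3 entries, a list of its own where there are three numbers: the finger opening in mm, from 0 to 87, then the shift along the tool's x, y, z in mm, then the turn, a rotation vector about the tool's x, y, z in rad. A call has 1 to 10 rows; each row is the pose to reach, as a shift and turn from the pose commanded when the call began, along the tool's axes at that moment; what a row does not reach only later rows make up. A row lasts 1/12 s, in which the tool goes at most 41.7 mm and 7.16 degrees, less where a joint would pass 70% of its speed; a pose out of reach is approached as far as the arm can. A call with a gripper value outside its range is refused whole. The fingers move at their own pace and stop on an object; FORCE is the grip in N (left out, the last holds). Time passes only in rows, so rows that repeat a pose let the fingers close. It gives the time, the measured TCP pose, the force and the opening at its end, in the units of the state.
- telemetry.get_obs(): the state, without advancing time (a new reading comes with each control period).
- optics.read_camera(name): name is "scene" or "top"; returns a dict with "image" (400x640x3 uint8, blue, green, red), "range_z" (400x640 float32, m along the optical axis (not along the pixel's ray), 0 where there is no reading), "fx", "fy", "cx", "cy" (pixels), "k1" (the pictures are not rectified: a ray, as slopes to the right and down, at radius r is drawn at 1 + k1 r^2 times it, then the intrinsics apply), "cam_to_world" (4x4, takes a point from camera to world coordinates). Camera axes: x right, y up, looking along -z (the intrinsics and any distortion apply to the point x, -y, -z); pixel columns grow to the right and rows downward; lengths in m; the calibration is good to about 2 mm. A picture is of the moment at which its call begins.
- env.sign_off(): hands the job in, once; it reports no verdict.
Trained networks look in the newest picture that a camera, given by its name, has taken for a name from the list of things; names that differ only in an ending like _2 or _b are one class to them, and where a whole thing is asked for, a point or a joint stands for the part that bears it (a point fixed in the world has none). Each returns a list of dicts, best first, with "confidence" (0 to 1); they miss things now and then, are a little off and sometimes report something else, mostly with a low value. They report only what shows in the picture. A call takes as long as a camera call. They do not tell look-alikes from the thing itself.
- models.masks_of(camera, label): "pixels" (400x640 bool, what is visible of it) and "extent" ([left, top, right, bottom] as shares, 0 to 1, of the picture: columns of its width, rows of its height, round what is visible of it).
- models.landmark_of(camera, label): "centre" ([row, column] as shares, 0 to 1, of the picture: columns of its width, rows of its height: a listed point, or the origin of a listed thing).
The state is a dict: "time_s": time; "qpos": joint angles; "joint_velocities": joint speeds; "effort": joint torques, N m; "tool_pos": TCP position; "tool_rot": TCP orientation; "force": force on the tool from outside, world axes, zero at the start; "wrist_torque": the same for the moment, N m; "grip_width": finger opening in m.
Only numpy, scipy, OpenCV 4.12 (cv2) and the standard library are available. Lean on these libraries where they do the work, as an engineer would, in place of code of your own. Each camera call takes 0.05 s, during which the arm holds its last target.

## Task

Three waste bottles stand in the spill tray behind the sloped drain console; two are capped and one is open. Turn the black handle so that the valve's red pointer stands at the blue mark of the open bottle's bay (left, middle or right; the handle has some free play, the pointer is what counts), then press the green start button all the way in and let it go. Start the pump only with the pointer set right, and leave the bottles and the other loose things where they stand.

Things in the scene. Friction and masses are not known exactly. Their poses are not given: they have to be found in the camera images.
- valve (a joint): angle of the valve spindle with its red pointer, rad. 0: pointer straight up the slope, at the middle mark; +0.6: left mark; -0.6: right mark; positive turns counter-clockwise seen from outside the panel (towards the left bay). Stops at +-0.9. Turning takes about 0.16 N m; it stays where it is left. At the start it stands between the middle and left marks
- handle_grip (a point): on the valve's axis, in the black bar handle (46 mm long, 14 mm wide), 30 mm above the panel, 12 mm below the bar's top. Axes: z out of the panel, leaning 28 degrees from vertical towards the robot; x along the bar, to the pointer; y across it (pinch along y). The handle turns on the pointer's axis with 0.12 rad of free play either way, then takes the pointer along
- pointer_tip (a point): end of the red pointer, 55 mm from the axis; pointer 9 mm wide, its top 6 mm above the panel; the steel disc round the axis (radius 27 mm) rises 7 mm, the underside of the handle bar stands 10 mm above the panel
- start (a joint): travel of the green start button, m: 0 out, 0.006 fully in (5 N); it springs back when let go
- start_top (a point): centre of the green button's top face (28 mm across), in a small black housing on the panel 105 mm to the right of the valve; z points out of the panel, press along -z
- open_bottle: open waste bottle, off-white, 66 mm across, 130 mm tall, with an open neck 38 mm across (a dark hole seen from above); loose; origin at the centre of its underside
- capped_a: waste bottle of the same shape with a red cap 44 mm across, 130 mm tall; loose; origin at the centre of its underside
- capped_b: another bottle just like capped_a
- bay_left (a point): centre of the floor of the spill tray's left bay (+y side), to which the left mark and pointer angle +0.6 belong. A thin steel spout ends above each bay's bottle, about 150 mm above the table
- bay_mid (a point): the same for the middle bay, pointer angle 0
- bay_right (a point): the same for the right bay (-y side), pointer angle -0.6
- station: the fixed drain station: cream console, 280 mm wide, panel 160 mm long rising from 22 mm at the robot's side to 98 mm, white spill tray with three bays behind it. Origin on the table under the valve's axis at the panel's surface; x points away from the robot to the tray, y to the left
- vial_a: bystander: clear tube with red cap, 33 mm across, 99 mm tall, standing; origin at its underside
- vial_b: bystander: the same with a blue cap
- beaker: bystander: clear beaker, 70 mm across, 90 mm tall; origin at its underside
- screwdriver: bystander: screwdriver with orange handle, 160 mm long, lying; origin under its middle
Things that resemble listed ones, but are neither listed nor needed, are in the scene too. Leave any purple or yellow look-alike of the capped_b alone.

How it is judged (in metres and radians):
On the way, in this order (a step that is already met when the one before it is completed fails the run):
1. the pointer stands at the mark of the bay that holds the open bottle (((horizontal distance between open_bottle and bay_left below 0.035 m and value of joint valve between 0.47 and 0.73 rad) or (horizontal distance between open_bottle and bay_mid below 0.035 m and value of joint valve between -0.13 and 0.13 rad) or (horizontal distance between open_bottle and bay_right below 0.035 m and value of joint valve between -0.73 and -0.47 rad))), for 0.2 s.
2. then the start button is pressed in (value of joint start above 0.0045 m), for 0.05 s.
At the end, for the whole second after the job is handed in: the red pointer within 0.13 rad (7 degrees) of the mark of the bay with the open bottle (+0.6 left, 0 middle, -0.6 right), the start button out again (less than 1.5 mm in), the three bottles upright (within 0.15 rad) and at rest in their bays (((horizontal distance between open_bottle and bay_left below 0.035 m and value of joint valve between 0.47 and 0.73 rad) or (horizontal distance between open_bottle and bay_mid below 0.035 m and value of joint valve between -0.13 and 0.13 rad) or (horizontal distance between open_bottle and bay_right below 0.035 m and value of joint valve between -0.73 and -0.47 rad)) and value of joint start below 0.0015 m and angle between each of open_bottle, capped_a, capped_b's own z axis and vertical below 0.15 rad and linear speed of each of open_bottle, capped_a, capped_b below 0.02 m/s); the robot touches nothing.
It fails at once if the start button is pressed (3 mm or more) while the pointer is not within 0.13 rad of the open bottle's mark (value of joint start above 0.003 m and not ((horizontal distance between open_bottle and bay_left below 0.035 m and value of joint valve between 0.47 and 0.73 rad) or (horizontal distance between open_bottle and bay_mid below 0.035 m and value of joint valve between -0.13 and 0.13 rad) or (horizontal distance between open_bottle and bay_right below 0.035 m and value of joint valve between -0.73 and -0.47 rad))).
It fails at once if a bottle or another listed loose thing is moved more than 25 mm (distance of any of open_bottle, capped_a, capped_b, vial_a, vial_b, beaker, screwdriver from where it was at the start of the episode above 0.025 m).
It also fails if it takes over 38 s, if anything falls off the work surface, if the arm or the gripper's body presses on something with over 40 N, if the wrist force passes 120 N, or if a joint passes its speed limit or range.

## Working session

There is one attempt and no reset: what is moved stays moved. The work goes in short steps, Python scripts to look and compute and a shell command to move; the robot and the scene stay as the last step left them, time stands still between calls to the robot, and variables do not carry over. Pictures are saved under pics/ and viewed, and the job is handed in when it is done.

```bash
ls; mkdir -p pics
python3 - <<'E'
from cell import telemetry, optics, env, models
import cv2
o=telemetry.get_obs(); print(o['time_s'],o['tool_pos'],o['tool_rot'],o['grip_width'],env.tip_reach)
for c in ['scene','top']:
    r=optics.read_camera(c); cv2.imwrite(f'pics/{c}0.png',r['image']); print(c,r['fx'],r['k1'],r['cam_to_world'])
E
```

```text
pics
0.0 [0.27009762 0.59065012 0.23847113] [-176.78746405   89.89171495 -111.35789458] 0.08683446930117733 0.017
scene 480.8540763789072 0.002039140464238176 [[ 0.8725881  -0.411355    0.26339529  0.95327667]
 [ 0.48836832  0.72445761 -0.48647462 -0.7303465 ]
 [ 0.00929504  0.55312588  0.83304584  1.24388031]
 [ 0.          0.          0.          1.        ]]
top 400.10847735648525 -0.10130392931497853 [[ 0.015678    0.99087694 -0.13385472  0.42729408]
 [-0.9998264   0.01418802 -0.01207804 -0.05142586]
 [-0.01006872  0.13402085  0.99092736  1.27208908]
 [ 0.          0.          0.          1.        ]]
```

View pics/scene0.png

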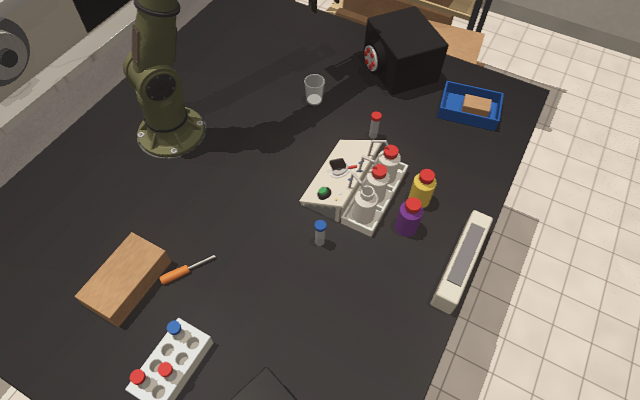

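View pics/top0.png

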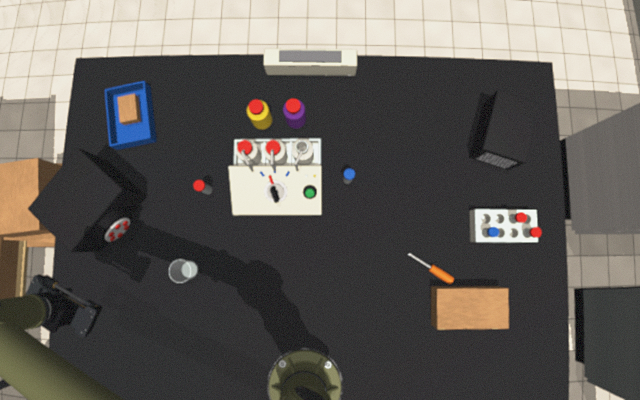

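The open bottle appears in the right-hand bay (top view at about (305,150)). The red pointer is up-left of the handle at about (270,182). I'll zoom in and measure.

```bash
cat > h.py <<'E'
from cell import telemetry, optics, env, models
import numpy as np, cv2
from scipy.spatial.transform import Rotation as R
def K(r): return np.array([[r['fx'],0,r['cx']],[0,r['fy'],r['cy']],[0,0,1.]]), np.array([r['k1'],0,0,0,0.])
def ray(r,row,col):
    k,d=K(r); p=cv2.undistortPoints(np.array([[[col,row]]],float),k,d)[0,0]
    v=r['cam_to_world'][:3,:3]@np.array([p[0],-p[1],-1]); return r['cam_to_world'][:3,3],v
def world(r,row,col,z=None):
    c,v=ray(r,row,col)
    if z is None: z=None; s=float(np.median([x for x in r['range_z'][int(row)-1:int(row)+2,int(col)-1:int(col)+2].ravel() if x>0])); return c+s*v
    return c+v*(z-c[2])/v[2]
def proj(r,P):
    P=np.atleast_2d(P); M=np.linalg.inv(r['cam_to_world']); q=P@M[:3,:3].T+M[:3,3]
    q=q*[1,-1,-1]; k,d=K(r); return cv2.projectPoints(q,np.zeros(3),np.zeros(3),k,d)[0][:,0]
def cloud(r):
    h,w=r['range_z'].shape; rr,cc=np.mgrid[:h,:w]; k,d=K(r)
    p=cv2.undistortPoints(np.stack([cc.ravel(),rr.ravel()],1)[:,None].astype(float),k,d)[:,0]
    z=r['range_z'].ravel(); q=np.stack([p[:,0]*z,-p[:,1]*z,-z],1)
    return (q@r['cam_to_world'][:3,:3].T+r['cam_to_world'][:3,3]).reshape(h,w,3)
E
python3 - <<'E'
from h import *
np.set_printoptions(precision=4,suppress=True)
for c,b in [('top',(125,225,220,360)),('scene',(130,290,250,420))]:
    r=optics.read_camera(c)
    im=r['image'][b[0]:b[1],b[2]:b[3]]
    cv2.imwrite(f'pics/{c}z.png',cv2.resize(im,None,fx=5.5,fy=5.5,interpolation=cv2.INTER_CUBIC)[:600,:800] if c=='top' else cv2.resize(im,None,fx=5,fy=5,interpolation=cv2.INTER_CUBIC)[:600,:800])
    for l in ['handle_grip','pointer_tip','start_top','open_bottle','capped_a','bay_left','bay_mid','bay_right','station','vial_a','beaker']:
        for d in models.landmark_of(c,l)[:3]:
            row,col=d['centre'][0]*400,d['centre'][1]*640
            try: w=world(r,row,col)
            except Exception as e: w=None
            print(c,l,round(d['confidence'],2),round(row,1),round(col,1),w)
E
```

```text
top handle_grip 0.65 195.2 273.7 [0.5773 0.0988 0.099 ]
top pointer_tip 0.73 174.9 268.3 [0.6403 0.1188 0.0865]
top start_top 0.38 193.5 308.6 [ 0.5864 -0.0038  0.0796]
top open_bottle 0.77 155.4 302.7 [0.6954 0.0145 0.1144]
top open_bottle 0.3 266.5 431.1 [ 0.3706 -0.3881  0.0131]
top capped_a 0.93 120.4 262.9 [0.8132 0.1427 0.08  ]
top capped_a 0.85 157.6 276.7 [0.6892 0.0925 0.1078]
top capped_a 0.75 120.9 294.5 [0.8115 0.0441 0.0827]
top bay_left 0.69 153.6 254.4 [0.7017 0.1606 0.1037]
top bay_left 0.56 192.9 308.7 [ 0.588  -0.004   0.0807]
top bay_left 0.56 154.1 278.4 [0.6992 0.0872 0.1114]
top bay_mid 0.74 156.6 278.9 [0.6928 0.0861 0.1058]
top bay_right 0.83 152.9 303.6 [0.6984 0.011  0.1333]
top station 0.86 192.2 278.6 [0.5908 0.0884 0.0665]
top vial_a 0.64 178.0 347.8 [ 0.632  -0.1201  0.0988]
top vial_a 0.5 268.2 190.0 [0.3567 0.3448 0.0846]
top vial_a 0.43 192.4 207.1 [0.5916 0.3194 0.0327]
scene handle_grip 0.67 164.5 336.9 [0.5856 0.0924 0.0858]
scene pointer_tip 0.51 164.4 355.0 [0.6316 0.1245 0.0797]
scene pointer_tip 0.36 164.3 337.9 [0.5882 0.0939 0.0868]
scene start_top 0.57 188.8 322.5 [ 0.5881 -0.003   0.0775]
scene open_bottle 0.84 214.7 362.7 [ 0.7278 -0.0151  0.0606]
scene capped_a 0.77 226.6 404.0 [0.847  0.0139 0.0496]
scene capped_a 0.74 194.1 373.9 [0.7375 0.0234 0.1244]
scene capped_a 0.68 179.5 385.2 [0.7412 0.0968 0.1091]
scene bay_left 0.85 176.1 387.2 [0.7408 0.1126 0.1069]
scene bay_mid 0.88 191.6 373.7 [0.7337 0.0299 0.1258]
scene bay_right 0.91 214.4 363.8 [ 0.7303 -0.013   0.0611]
scene station 0.57 180.6 341.0 [0.62   0.0548 0.0712]
scene vial_a 0.74 241.2 317.6 [ 0.6474 -0.138   0.0241]
scene vial_a 0.7 134.2 372.1 [0.607  0.314  0.0173]
scene beaker 0.85 99.5 314.1 [0.3648 0.3463 0.0318]
scene beaker 0.42 196.4 375.0 [0.7406 0.0282 0.1087]
```

View pics/topz.png

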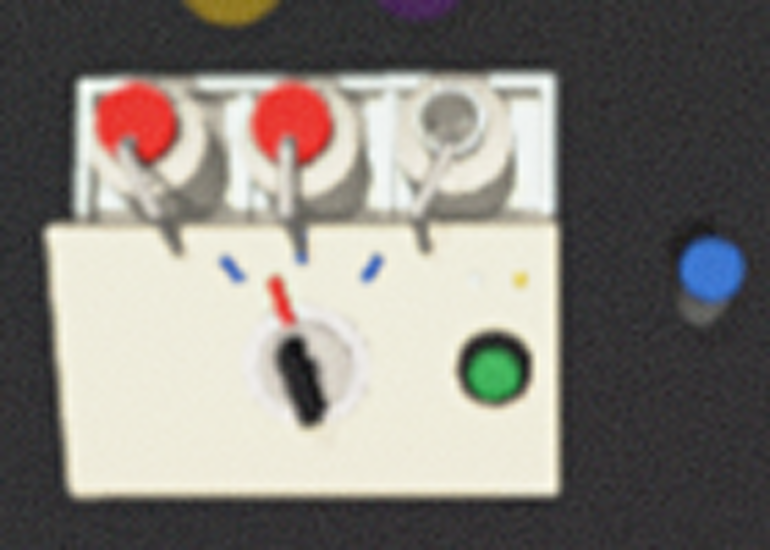

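View pics/scenez.png

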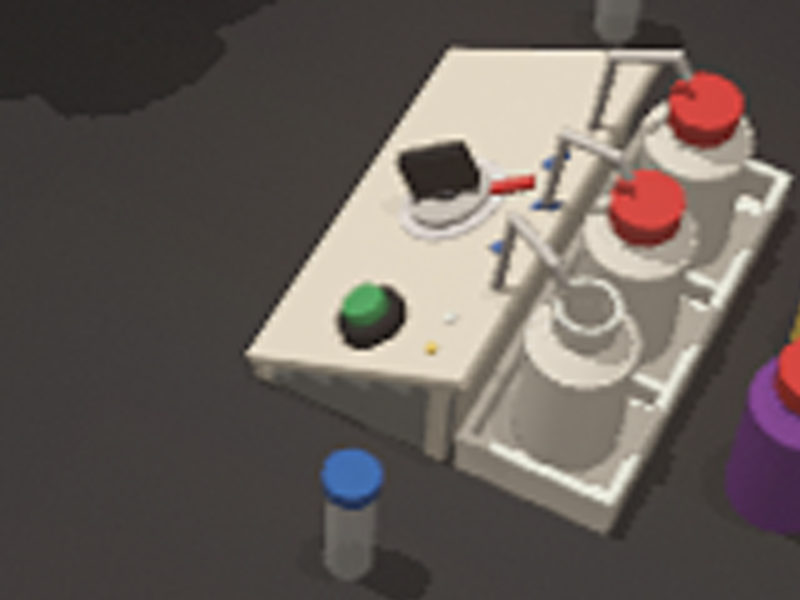

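Both views show the open neck (top zoom (450,115)) in the right bay, so the target is -0.6. The pointer is now at roughly +0.3. Next I fit the panel plane and frame.

Run:
```python
from h import *
np.set_printoptions(precision=4,suppress=True)
res={}
for c in ['top','scene']:
    r=optics.read_camera(c); P=cloud(r); im=r['image'].astype(int)
    roi=np.zeros(im.shape[:2],bool)
    if c=='top': poly=np.array([[233,170],[318,170],[318,212],[235,212]])
    else: poly=np.array([[380,142],[384,145],[381,205],[345,205],[345,200],[305,200],[345,143]])[[6,0,4,5]]
    m=np.zeros(im.shape[:2],np.uint8); cv2.fillPoly(m,[poly.astype(np.int32)],1)
    b,g,rd=im[...,0],im[...,1],im[...,2]
    m=(m>0)&(r['range_z']>0)&(rd>190)&(b>160)&(rd>b+5)
    Q=P[m]; 
    for _ in range(6):
        cen=Q.mean(0); n=np.linalg.svd(Q-cen,full_matrices=False)[2][2]; n*=np.sign(n[2])
        d=(Q-cen)@n; Q=Q[abs(d)<2.5*max(d.std(),.0005)]
    print(c,len(Q),cen,n,'lean',np.degrees(np.arccos(n[2])),'yaw',np.degrees(np.arctan2(-n[1],-n[0])),d.std())
    cs={'red':(rd>180)&(g<90)&(b<90),'green':(g>120)&(rd<100)&(b<120),'blue':(b>130)&(rd<110)&(g<150)}
    box=(slice(160,215),slice(225,325)) if c=='top' else (slice(140,215),slice(295,405))
    for k,v in cs.items():
        z=np.zeros_like(v); z[box]=v[box]
        N,L,S,C=cv2.connectedComponentsWithStats(z.astype(np.uint8))
        for i in range(1,N):
            o,ry=ray(r,C[i][1],C[i][0]); h=.014 if k=='green' else (.006 if k=='red' else 0)
            s=((cen+n*h-o)@n)/(ry@n); print(k,S[i][4],C[i],o+s*ry)
    mk=models.masks_of(c,'station')[:1]
    if mk: print(mk[0]['extent'],mk[0]['confidence'])
```

```text
top 3100 [0.5941 0.1025 0.0597] [-0.4745 -0.0078  0.8802] lean 28.33204635685841 yaw 0.947420383822898 0.0021866605670214545
red 9 [270.6667 179.3333] [0.6273 0.1115 0.0845]
green 63 [309.2381 192.8095] [ 0.5895 -0.0053  0.0722]
blue 1 [274. 171.] [0.6518 0.1014 0.0908]
blue 5 [261.8 173.4] [0.6446 0.1386 0.0873]
blue 5 [287.2 173.4] [0.6456 0.0617 0.0871]
[0.3573, 0.3478, 0.505, 0.5437] 0.56
scene 1527 [0.6092 0.0925 0.0674] [-0.4674 -0.0078  0.884 ] lean 27.868845671128813 yaw 0.9578063446163815 0.0019197122798360411
red 107 [391.1215 150.1589] [0.7157 0.188  0.1314]
red 1 [386. 146.] [0.6929 0.2051 0.1195]
red 116 [379.7759 169.6466] [0.717  0.105  0.1313]
red 8 [351.875 166.375] [0.628  0.1096 0.0843]
red 1 [374. 166.] [0.6939 0.1179 0.1192]
green 32 [322.25   189.9062] [ 0.5873 -0.0027  0.0708]
blue 3 [359.3333 162.3333] [0.6409 0.1346 0.0846]
blue 1 [349. 179.] [0.6419 0.0629 0.0845]
[0.4681, 0.3485, 0.6294, 0.5855] 0.92
```

```bash
cat > panel.py <<'E'
from h import *
yaw=np.radians(0.9); lean=np.radians(28.1)
ez=np.array([-np.sin(lean)*np.cos(yaw),-np.sin(lean)*np.sin(yaw),np.cos(lean)])
ey=np.array([-np.sin(yaw),np.cos(yaw),0]); ex=np.cross(ey,ez)
E
python3 - <<'E'
from panel import *
np.set_printoptions(precision=4,suppress=True)
rs={c:optics.read_camera(c) for c in['top','scene']}
# plane offset from both cams: 
cen=(np.array([0.5941,0.1025,0.0597])+np.array([0.6092,0.0925,0.0674])+0)/2
print('plane d',[ez@np.array(p) for p in ([0.5941,0.1025,0.0597],[0.6092,0.0925,0.0674])])
def tri(a,b):
    A=[];B=[]
    for (c,(col,row)) in (('top',a),('scene',b)):
        o,v=ray(rs[c],row,col); v/=np.linalg.norm(v); M=np.eye(3)-np.outer(v,v); A.append(M);B.append(M@o)
    return np.linalg.lstsq(np.vstack(A),np.hstack(B),rcond=None)[0]
d=np.mean([ez@np.array(p) for p in ([0.5941,0.1025,0.0597],[0.6092,0.0925,0.0674])])
g=tri((309.24,192.81),(322.25,189.9)); print('green',g,ez@g-d)
p=tri((270.67,179.33),(351.9,166.4)); print('red',p,ez@p-d)
A0=np.array([.595,.101,0]); A0[2]=(d-ez[0]*A0[0]-ez[1]*A0[1])/ez[2]; print('A0',A0)
print('button rel',[(g-A0)@e for e in (ex,ey,ez)])
import sys
for c,b,f in [('top',(155,215,225,325),8),('scene',(135,215,295,400),7)]:
    r=rs[c]; im=cv2.resize(r['image'][b[0]:b[1],b[2]:b[3]],None,fx=f,fy=f,interpolation=cv2.INTER_CUBIC)[:600,:800].copy()
    def dr(pts,col):
        q=proj(r,pts); q=((q-[b[2],b[0]]+.5)*f).astype(np.int32); cv2.polylines(im,[q],False,col,1)
    t=np.linspace(0,2*np.pi,40)
    L=lambda x,y,z:A0+np.outer(x,ex)+np.outer(y,ey)+np.outer(np.ones(len(x))*z,ez)
    dr(L(.027*np.cos(t),.027*np.sin(t),.007),(255,0,255))
    for a in(-.6,0,.6): dr(L(np.array([.06,.076])*np.cos(a),np.array([.06,.076])*np.sin(a),0.),(0,255,255))
    a=.25; ca,sa=np.cos(a),np.sin(a)
    x=np.array([.023,.023,-.023,-.023,.023]);y=np.array([.007,-.007,-.007,.007,.007]); dr(L(x*ca-y*sa,x*sa+y*ca,.042),(255,255,0))
    x=np.array([.055,.055,.027,.027]);y=np.array([.0045,-.0045,-.0045,.0045]); dr(L(x*ca-y*sa,x*sa+y*ca,.006),(0,255,0))
    G=g; q=G+np.outer(.014*np.cos(t),ex)+np.outer(.014*np.sin(t),ey); dr(q,(0,0,255))
    cv2.imwrite(f'pics/ov_{c}1.png',im)
E
```

```text
plane d [np.float64(-0.2278889921659897), np.float64(-0.2281340339490472)]
green [ 0.5889 -0.0056  0.0757] 0.01748115768267755
red [0.6275 0.1117 0.0817] 0.0037177625851865237
A0 [0.595 0.101 0.06 ]
button rel [np.float64(0.0005285158674687223), np.float64(-0.10649313201782741), np.float64(0.01748115768267749)]
```

View pics/ov_top1.png

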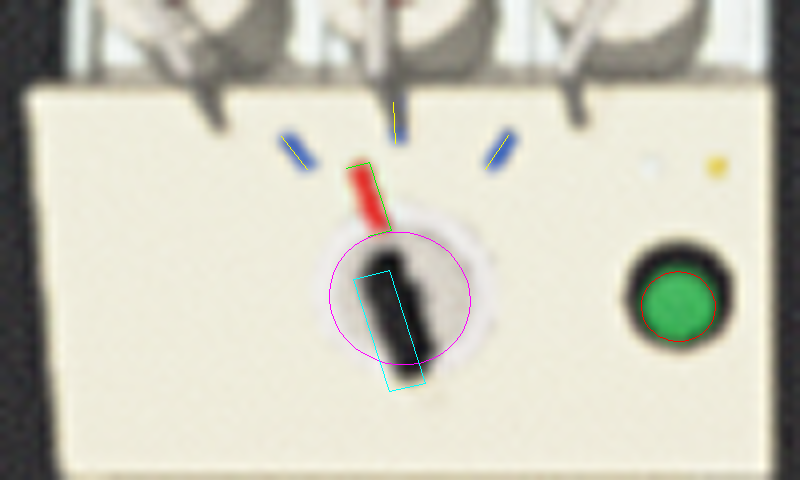

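View pics/ov_scene1.png

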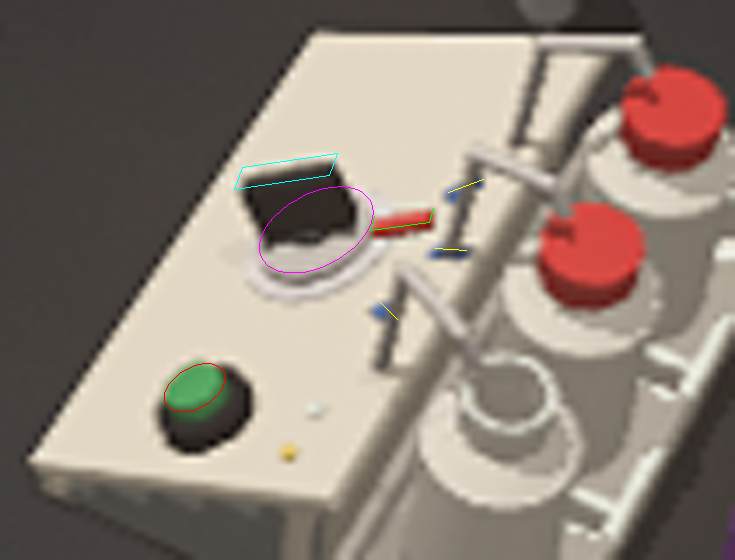

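The model handle sits a few mm off in both overlays (shifted left in the top view, high in the scene view). I'll refine it with a silhouette fit of the handle box.

```bash
cat > fit.py <<'E'
from panel import *
from scipy.optimize import minimize
def fit(rs,a0=.25,A0=np.array([.595,.101,.06]),f=6,boxes={'top':(165,215,255,300),'scene':(145,190,318,355)},cams=('top','scene'),free=3):
    obs={}
    for c in cams:
        b=boxes[c]; im=cv2.resize(rs[c]['image'][b[0]:b[1],b[2]:b[3]],None,fx=f,fy=f,interpolation=cv2.INTER_CUBIC).astype(float)
        s=im.max(2); obs[c]=np.clip((120-s)/60+.5,0,1)
    def rend(c,A,a,z0=.010,z1=.042):
        b=boxes[c]; ca,sa=np.cos(a),np.sin(a)
        P=[A+(x*ca-y*sa)*ex+(x*sa+y*ca)*ey+z*ez for x in(-.023,.023) for y in(-.007,.007) for z in(z0,z1)]
        q=(proj(rs[c],np.array(P))-[b[2],b[0]]+.5)*f-.5
        h=cv2.convexHull(q.astype(np.float32)); m=np.zeros(obs[c].shape,np.uint8)
        cv2.fillConvexPoly(m,(h*16).astype(np.int32),255,cv2.LINE_AA,4); return m/255.
    def cost(p,c_=None):
        A=A0+p[0]*ex/100+p[1]*ey/100+p[2]*ez/100 
        return sum(abs(rend(c,A,p[3])-obs[c]).sum()/obs[c].sum() for c in cams)
    best=None
    for da in(-.15,0,.15):
        s=minimize(cost,[0,0,0,a0+da],method='Nelder-Mead',options=dict(initial_simplex=np.array([[0,0,0,a0+da]]+[list(np.array([0,0,0,a0+da])+np.eye(4)[i]*[.3,.3,.3,.12][i]) for i in range(4)]),maxiter=400))
        if best is None or s.fun<best.fun: best=s
    p=best.x; return A0+p[0]*ex/100+p[1]*ey/100+p[2]*ez/100,p[3],best.fun
E
python3 - <<'E'
from fit import *
np.set_printoptions(precision=4,suppress=True)
rs={c:optics.read_camera(c) for c in['top','scene']}
A,a,c=fit(rs); print(A,a,c)
for k in rs: print(k,fit(rs,cams=(k,)))
np.save('A.npy',A)
for c,b,f in [('top',(155,215,225,325),8),('scene',(135,215,295,400),7)]:
    r=rs[c]; im=cv2.resize(r['image'][b[0]:b[1],b[2]:b[3]],None,fx=f,fy=f,interpolation=cv2.INTER_CUBIC)[:600,:800].copy()
    def dr(pts,col):
        q=proj(r,pts); q=((q-[b[2],b[0]]+.5)*f).astype(np.int32); cv2.polylines(im,[q],False,col,1)
    t=np.linspace(0,2*np.pi,40)
    L=lambda x,y,z:A+np.outer(x,ex)+np.outer(y,ey)+np.outer(np.ones(len(x))*z,ez)
    dr(L(.027*np.cos(t),.027*np.sin(t),.007),(255,0,255))
    for m in(-.6,0,.6): dr(L(np.array([.06,.076])*np.cos(m),np.array([.06,.076])*np.sin(m),0.),(0,255,255))
    ca,sa=np.cos(a),np.sin(a)
    x=np.array([.023,.023,-.023,-.023,.023]);y=np.array([.007,-.007,-.007,.007,.007]); dr(L(x*ca-y*sa,x*sa+y*ca,.042),(255,255,0));dr(L(x*ca-y*sa,x*sa+y*ca,.010),(255,255,0))
    x=np.array([.055,.055,.027,.027]);y=np.array([.0045,-.0045,-.0045,.0045]); dr(L(x*ca-y*sa,x*sa+y*ca,.006),(0,255,0))
    cv2.imwrite(f'pics/ov_{c}2.png',im)
E
```

```text
[0.5964 0.0999 0.0553] 0.16790486692439457 1.1300845531702373
top (array([0.5973, 0.0999, 0.0567]), np.float64(0.17885958328717383), np.float64(0.41778500940621516))
scene (array([ 0.5557,  0.1907, -0.0706]), np.float64(0.2917477019707273), np.float64(0.6719954744497103))
```

View pics/ov_top2.png

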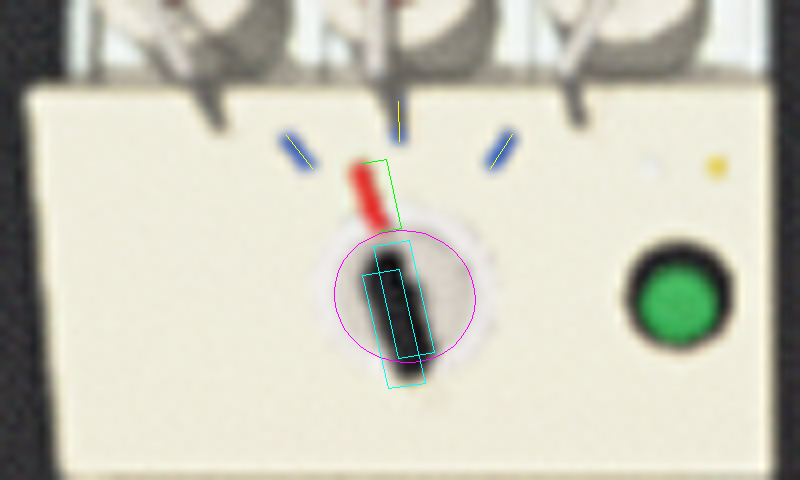

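View pics/ov_scene2.png

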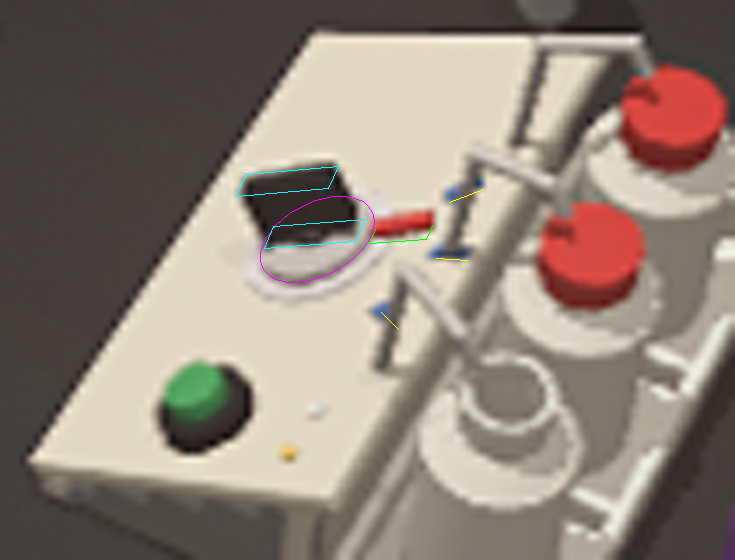

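```bash
python3 - <<'E'
s=open('fit.py').read()
s=s.replace("obs[c]=np.clip((120-s)/60+.5,0,1)","""obs[c]=np.clip((120-s)/60+.5,0,1)
        if c=='scene':
            yy,xx=np.mgrid[:s.shape[0],:s.shape[1]]; X=xx/f+b[2];Y=yy/f+b[0]
            obs[c][X< 341.5-(Y-140)*(285/420.)]=0""")
s+='''
def pointer(rs,A):
    out={}
    for c in rs:
        r=rs[c]; im=r['image'].astype(float); w=np.clip(im[...,2]-1.0*im[...,1]*.5-im[...,0]*.5-25,0,None)
        # restrict to a ring round the axis at h=6mm
        P=[]; ys,xs=np.nonzero(w)
        keep=[]
        for y,x in zip(ys,xs):
            o,v=ray(r,y,x); sc=((A+.006*ez-o)@ez)/(v@ez); d=o+sc*v-A; 
            rad=np.hypot(d@ex,d@ey)
            if .022<rad<.062 and d@ex>0.005: keep.append((d@ex,d@ey,w[y,x]))
        k=np.array(keep)
        if len(k)==0: out[c]=None; continue
        m=(k[:,:2]*k[:,2:]).sum(0)/k[:,2].sum(); 
        u=np.linalg.eigh(np.cov(k[:,:2].T,aweights=k[:,2]))[1][:,1]; u*=np.sign(u[0])
        out[c]=(len(k),m.round(4),'ang from axis',round(np.arctan2(m[1],m[0]),3),'own dir',round(np.arctan2(u[1],u[0]),3))
    return out
'''
open('fit.py','w').write(s)
E
python3 - <<'E'
from fit import *
np.set_printoptions(precision=4,suppress=True)
rs={c:optics.read_camera(c) for c in['top','scene']}
A,a,c=fit(rs); print(A,a,c)
for k in rs: print(k,fit(rs,cams=(k,)))
for A in(A,np.array([.596,.100,.059])): print(pointer(rs,A))
# spouts
P=cloud(rs['scene']); Q=P.reshape(-1,3); m=(Q[:,0]>.62)&(Q[:,0]<.70)&(Q[:,1]>-.05)&(Q[:,1]<.26)&((Q-A)@ez>.02); print('spouts'); q=Q[m]; 
for lo in (-.05,.0,.05,.1,.15,.2): 
    t=q[(q[:,1]>lo)&(q[:,1]<=lo+.05)]
    if len(t): print(lo,len(t),t.min(0),t.max(0))
o=telemetry.get_obs(); T=R.from_euler('xyz',o['tool_rot'],degrees=True); print(T.as_matrix(),o['qpos'],o['time_s'])
E
```

```text
[0.5963 0.0997 0.0558] 0.16291530149525063 0.7340803243692544
top (array([0.5971, 0.0997, 0.0583]), np.float64(0.1764792852515471), np.float64(0.42109301249973574))
scene (array([ 0.5561,  0.1898, -0.0693]), np.float64(0.28688764801287797), np.float64(0.21688106701181767))
{'top': (40, array([0.0396, 0.012 ]), 'ang from axis', np.float64(0.295), 'own dir', np.float64(0.275)), 'scene': (32, array([0.0383, 0.0132]), 'ang from axis', np.float64(0.332), 'own dir', np.float64(0.26))}
{'top': (40, array([0.0393, 0.0114]), 'ang from axis', np.float64(0.282), 'own dir', np.float64(0.275)), 'scene': (32, array([0.0398, 0.0101]), 'ang from axis', np.float64(0.249), 'own dir', np.float64(0.26))}
spouts
0.0 68 [0.6549 0.0105 0.1162] [0.6995 0.0319 0.1702]
0.05 59 [0.654  0.0922 0.1167] [0.6995 0.1    0.1697]
0.1 16 [0.6603 0.1002 0.1298] [0.7    0.1137 0.1656]
0.15 80 [0.6527 0.162  0.1173] [0.7    0.1908 0.1721]
[[ 0.0001 -0.9095  0.4158]
 [ 0.0001  0.4158  0.9095]
 [-1.     -0.      0.0001]] [-64.6248  18.3923  -4.0152  83.1072   1.2926  78.5399  -3.2606] 1.8
```

```bash
cat > tgt.py <<'E'
from panel import *
import sys
np.set_printoptions(precision=4,suppress=True)
def pose(): 
    o=telemetry.get_obs(); return np.array(o['tool_pos']),R.from_euler('xyz',o['tool_rot'],degrees=True),o
def orient(ang):
    z=-np.sin(ang)*ex+np.cos(ang)*ey; x=-ez; return R.from_matrix(np.stack([x,np.cross(z,x),z],1))
def rel(P,Rt):
    p,T,o=pose(); s=T.inv().apply(P-p)*1000; v=(T.inv()*Rt).as_rotvec()
    print('t',round(o['time_s'],2),'shift mm',s.round(1),'turn',v.round(4)); return s,v
E
python3 - <<'E'
from tgt import *
A=np.array([.5965,.0997,.058])
print(A+.1*ez,A+.033*ez)
rel(A+.155*ez,orient(.17)); rel(A+.1*ez,orient(.17))
E
```

```text
[0.5494 0.099  0.1462] [0.581  0.0995 0.0871]
t 1.8 shift mm [  44.8 -435.1 -342.7] turn [-0.602  -0.0681 -0.4934]
t 1.8 shift mm [  93.3 -458.5 -331.6] turn [-0.602  -0.0681 -0.4934]
```

```bash
python3 -m pendant '[[45,[45,-435,-343],[-0.602,-0.068,-0.493]],[45,[45,-435,-343],[-0.602,-0.068,-0.493]],[45,[45,-435,-343],[-0.602,-0.068,-0.493]],[45,[45,-435,-343],[-0.602,-0.068,-0.493]],[45,[45,-435,-343],[-0.602,-0.068,-0.493]],[45,[45,-435,-343],[-0.602,-0.068,-0.493]],[45,[45,-435,-343],[-0.602,-0.068,-0.493]],[45,[45,-435,-343],[-0.602,-0.068,-0.493]],[45,[45,-435,-343],[-0.602,-0.068,-0.493]],[45,[45,-435,-343],[-0.602,-0.068,-0.493]]]' 30
python3 - <<'E'
from tgt import *
A=np.array([.5965,.0997,.058])
rel(A+.1*ez,orient(.17)); print(pose()[2]['qpos'])
E
```

```text
time_s: 2.63
tool_pos: [0.4602, 0.22, 0.2061]
tool_rot: [-99.6, 61.9, 1.1]
force: [1.4, 0.2, 0.3]
grip_width: 0.0452
t 2.63 shift mm [  93.7  -27.3 -129. ] turn [0.0002 0.0012 0.0006]
[-52.5602 -14.7801  10.4573 125.7325  27.3712  49.9861  44.4051]
```

```bash
python3 -m pendant '[[45,[20,-27,-42],[0,0,0]],[45,[35,-27,-84],[0,0,0]],[45,[60,-27,-129],[0,0,0]],[45,[94,-27,-129],[0,0,0]],[45,[94,-27,-129],[0,0,0]],[45,[94,-27,-129],[0,0,0]]]'
python3 - <<'E'
from tgt import *
A=np.array([.5965,.0997,.058])
print(pose()[2]['qpos']); rel(A+.035*ez,orient(.17))
rs={c:optics.read_camera(c) for c in['top','scene']}
cv2.imwrite('pics/t3.png',cv2.resize(rs['top']['image'][125:245,210:370],None,fx=5,fy=5,interpolation=cv2.INTER_CUBIC))
cv2.imwrite('pics/s3.png',cv2.resize(rs['scene']['image'][90:210,270:430],None,fx=5,fy=5,interpolation=cv2.INTER_CUBIC))
E
```

```text
time_s: 3.13
tool_pos: [0.5481, 0.0978, 0.1433]
tool_rot: [-100.0, 62.1, 0.4]
force: [-0.5, -0.0, -0.7]
grip_width: 0.0449
[-47.5564  -7.8691  28.1545 127.2072  21.6089  34.8435  66.5527]
t 3.13 shift mm [63.  -3.   0.9] turn [-0.003  -0.003  -0.0049]
```

View pics/t3.png

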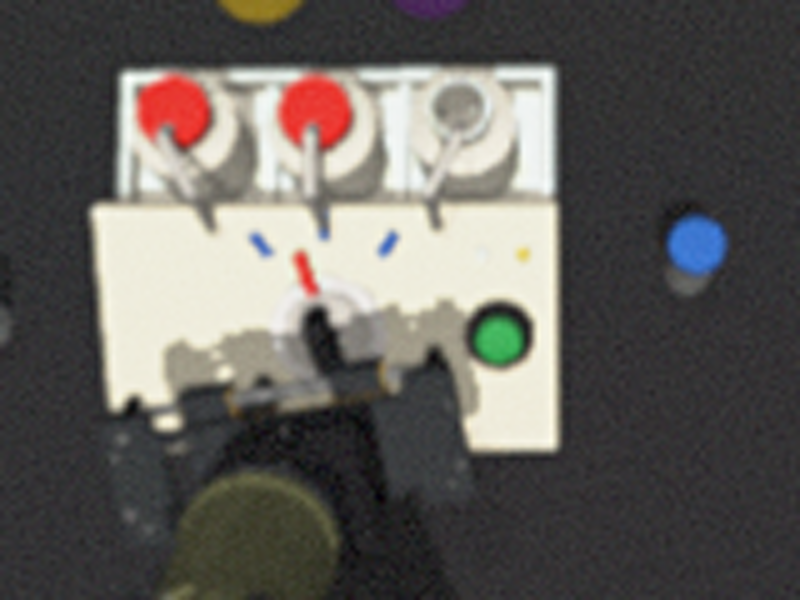

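View pics/s3.png

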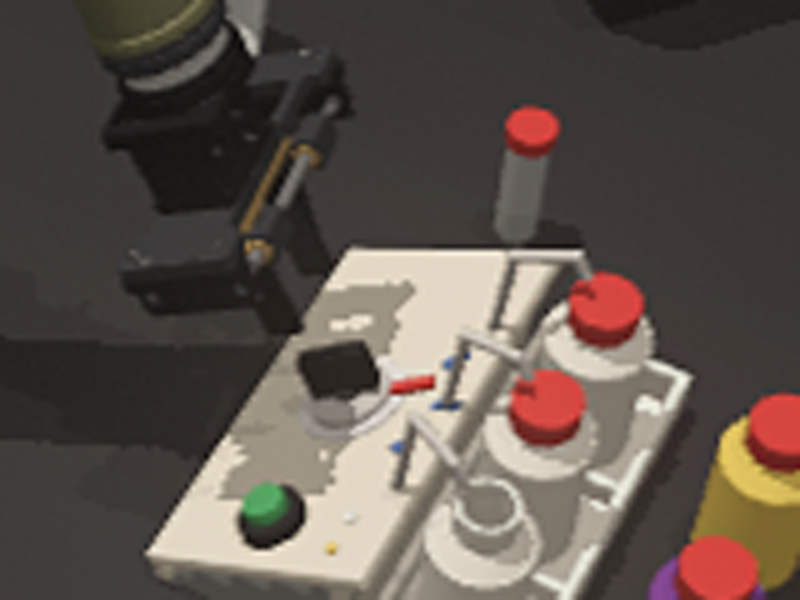

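The jaws straddle the bar as planned (handle at about (325,340) in the top crop). Next I descend along the panel normal and close.

```bash
python3 -m pendant '[[45,[25,-3,1],[0,0,0]],[45,[45,-3,1],[0,0,0]],[45,[60,-3,1],[0,0,0]],[45,[63,-3,1],[0,0,0]],[45,[63,-3,1],[0,0,0]]]'
python3 - <<'E'
from tgt import *
A=np.array([.5965,.0997,.058])
rel(A+.035*ez,orient(.17)); print(pose()[2]['qpos'])
rs={c:optics.read_camera(c) for c in['scene']}
cv2.imwrite('pics/s4.png',cv2.resize(rs['scene']['image'][110:210,290:410],None,fx=6,fy=6,interpolation=cv2.INTER_CUBIC))
E
```

```text
time_s: 3.65
tool_pos: [0.5807, 0.1042, 0.0915]
tool_rot: [-99.8, 61.9, 1.0]
force: [0.5, -0.2, 0.4]
grip_width: 0.0451
t 3.65 shift mm [ 2.   2.7 -4.4] turn [ 0.0024  0.001  -0.0007]
[-47.5437   2.0248  30.9587 126.1942  14.7422  25.6979  72.1287]
```

View pics/s4.png

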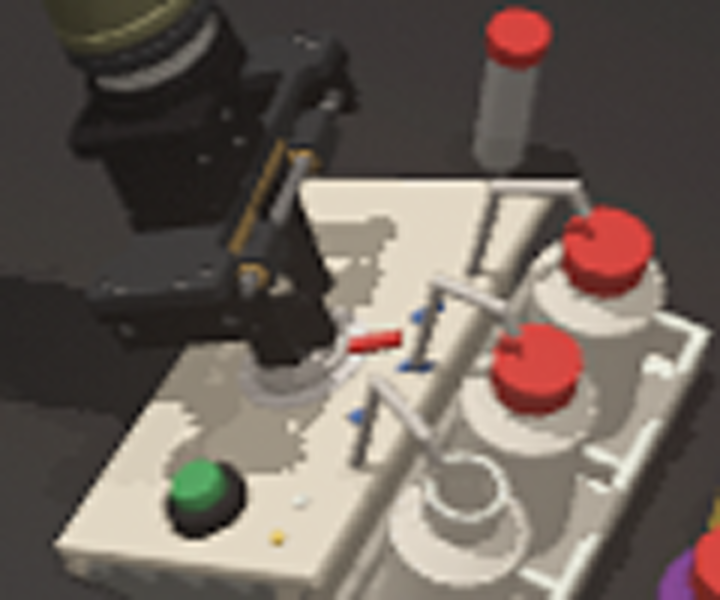

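```bash
python3 -m pendant '[[45,[0,0,0],[0,0,0]],[45,[0,0,0],[0,0,0]]]'
python3 - <<'E'
from tgt import *
A=np.array([.5965,.0997,.058])
rel(A+.035*ez,orient(.17))
E
```

```text
time_s: 3.87
tool_pos: [0.5813, 0.1034, 0.0929]
tool_rot: [-99.6, 61.8, 1.1]
force: [0.2, -0.2, 1.1]
grip_width: 0.0451
t 3.87 shift mm [ 2.9  3.7 -3.4] turn [0.0001 0.0015 0.0017]
```

```bash
python3 -m pendant '[[45,[2,3,-3.5],[0,0,0]],[30,[2,3,-3.5],[0,0,0]],[20,[2,3,-3.5],[0,0,0]],[10,[2,3,-3.5],[0,0,0]],[10,[2,3,-3.5],[0,0,0]],[10,[2,3,-3.5],[0,0,0]]]' 25
python3 - <<'E'
from tgt import *
A=np.array([.5965,.0997,.058])
rel(A+.035*ez,orient(.17)); o=pose()[2]; print(o['force'],o['wrist_torque'])
E
```

```text
time_s: 4.37
tool_pos: [0.5799, 0.0986, 0.0886]
tool_rot: [-99.7, 61.9, 0.9]
force: [0.1, -0.1, 0.0]
grip_width: 0.019
t 4.37 shift mm [-0.2 -0.3  0.8] turn [-0.      0.0001 -0.0002]
[ 0.1091 -0.106   0.0337] [0.0774 0.5263 0.0256]
```

```bash
python3 -m pendant '[[8,[0,0,0],[0,0,0]],[8,[0,0,0],[0,0,0]],[8,[0,0,0],[0,0,0]],[8,[0,0,0],[0,0,0]]]' 25
python3 - <<'E'
from tgt import *
A=np.array([.5965,.0997,.058])
rel(A+.035*ez,orient(.17)); o=pose()[2]; print(o['force'],o['wrist_torque'])
E
```

```text
time_s: 4.7
tool_pos: [0.5795, 0.0977, 0.0882]
tool_rot: [-99.8, 62.0, 0.8]
force: [-2.5, -2.8, 1.6]
grip_width: 0.014
t 4.7 shift mm [-0.3 -1.1  1.6] turn [-0.0004 -0.0009 -0.0017]
[-2.5078 -2.7751  1.6193] [-0.6982  0.9087 -0.3102]
```

```bash
python3 -m pendant '[[8,[0,0,0],[0.1,0,0]],[8,[0,0,0],[0.2,0,0]],[8,[0,0,0],[0.3,0,0]],[8,[0,0,0],[0.4,0,0]],[8,[0,0,0],[0.5,0,0]],[8,[0,0,0],[0.6,0,0]],[8,[0,0,0],[0.7,0,0]],[8,[0,0,0],[0.8,0,0]],[8,[0,0,0],[0.86,0,0]],[8,[0,0,0],[0.86,0,0]]]' 30
python3 - <<'E'
from fit import *
from tgt import *
A=np.array([.5965,.0997,.058])
p,T,o=pose(); z=T.as_matrix()[:,2]; print('tool ang',np.arctan2(-z@ex,z@ey),(p-A)@np.stack([ex,ey,ez],1)); print(o['force'],o['wrist_torque'],o['qpos'])
rs={c:optics.read_camera(c) for c in['top','scene']}
print(pointer(rs,A))
cv2.imwrite('pics/t5.png',cv2.resize(rs['top']['image'][125:245,210:370],None,fx=5,fy=5,interpolation=cv2.INTER_CUBIC))
cv2.imwrite('pics/s5.png',cv2.resize(rs['scene']['image'][110:210,290:410],None,fx=6,fy=6,interpolation=cv2.INTER_CUBIC))
E
```

```text
time_s: 5.53
tool_pos: [0.5797, 0.099, 0.0884]
tool_rot: [-50.4, 61.9, 0.9]
force: [-0.2, -0.2, -2.1]
grip_width: 0.0139
tool ang -0.6909026295456934 [-0.0005 -0.0004  0.0347]
[-0.1695 -0.1729 -2.1023] [-0.1499  0.7556 -0.0596] [-49.353    2.0521  33.4546 126.678   14.2151  25.0851  23.6569]
{'top': (39, array([ 0.0342, -0.0222]), 'ang from axis', np.float64(-0.577), 'own dir', np.float64(-0.578)), 'scene': (31, array([ 0.0336, -0.0222]), 'ang from axis', np.float64(-0.583), 'own dir', np.float64(-0.6))}
```

View pics/t5.png

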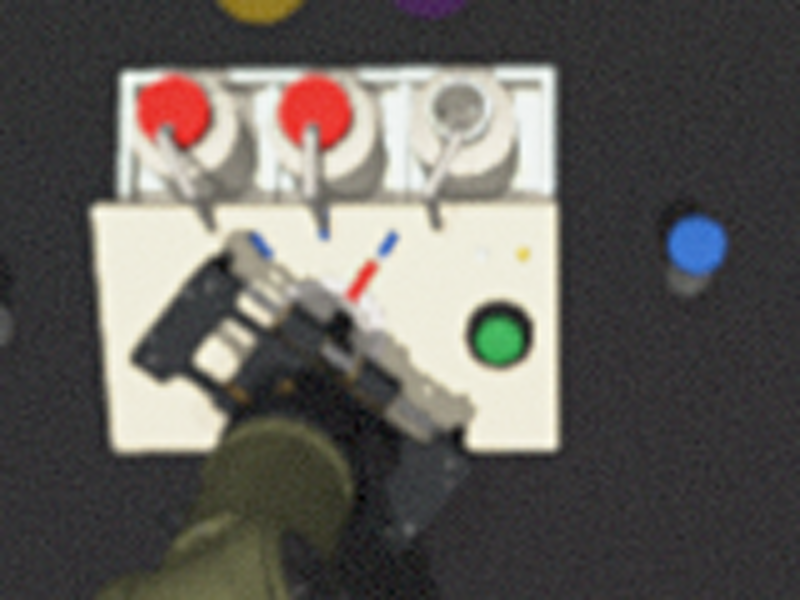

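View pics/s5.png

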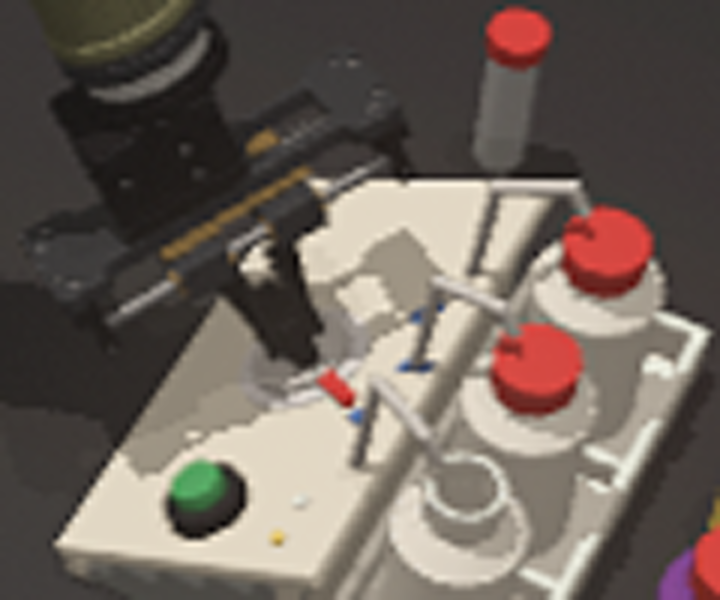

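The pointer reads -0.58 in both cameras and points at the right mark. I'll nudge it slightly, release and retreat along the normal.

```bash
python3 -m pendant '[[8,[0,0,0],[0.02,0,0]],[8,[0,0,0],[0.02,0,0]],[30,[0,0,0],[0.02,0,0]],[45,[0,0,0],[0.02,0,0]],[45,[0,0,0],[0.02,0,0]],[45,[0,0,0],[0.02,0,0]],[45,[-25,0,0],[0.02,0,0]],[45,[-55,0,0],[0.02,0,0]],[45,[-85,0,0],[0.02,0,0]],[45,[-85,0,0],[0.02,0,0]]]' 30
python3 - <<'E'
from fit import *
from tgt import *
A=np.array([.5965,.0997,.058]); G=A-.105*ey+.0175*ez; print(G)
rel(G+.060*ez,orient(0)); o=pose()[2]; print(o['force'],o['qpos'])
rs={c:optics.read_camera(c) for c in['top','scene']}
print(pointer(rs,A))
cv2.imwrite('pics/t6.png',cv2.resize(rs['top']['image'][125:245,210:370],None,fx=5,fy=5,interpolation=cv2.INTER_CUBIC))
E
```

```text
time_s: 6.47
tool_pos: [0.5413, 0.0991, 0.1693]
tool_rot: [-48.7, 61.5, 1.5]
force: [1.6, 1.0, 0.2]
grip_width: 0.0446
[ 0.5899 -0.0054  0.0734]
t 6.47 shift mm [ 46.1 -65.8 -82.6] turn [-0.7117  0.0075  0.0052]
[1.6463 1.0214 0.1997] [-50.8691 -11.9853  29.9635 126.9288  24.0674  38.3562  14.5014]
{'top': (40, array([ 0.0338, -0.0227]), 'ang from axis', np.float64(-0.592), 'own dir', np.float64(-0.574)), 'scene': (30, array([ 0.0333, -0.0229]), 'ang from axis', np.float64(-0.602), 'own dir', np.float64(-0.597))}
```

View pics/t6.png

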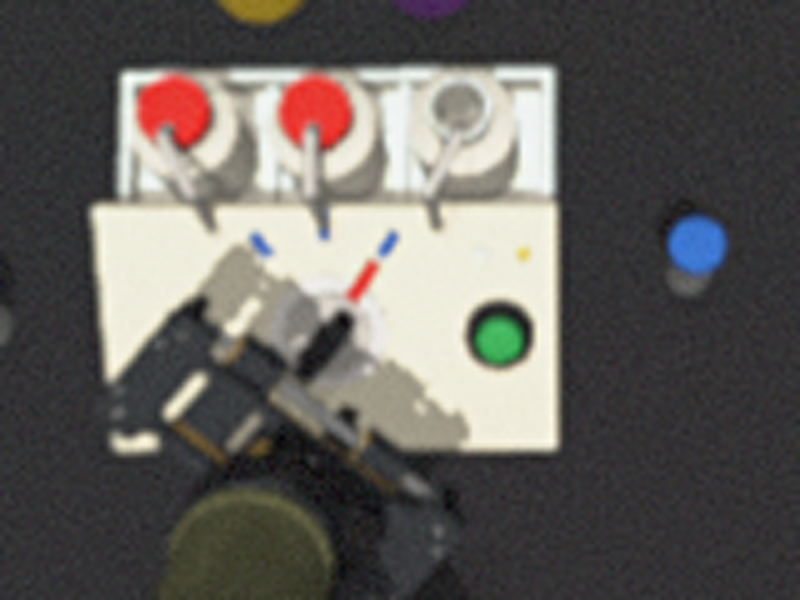

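The handle is released and the pointer is aligned with the right mark (at about (363,280)). Now I move over the button, closing the fingers.

```bash
python3 -m pendant '[[0,[0,-20,-25],[-0.12,0,0]],[0,[0,-40,-50],[-0.24,0,0]],[0,[0,-66,-83],[-0.36,0,0]],[0,[0,-66,-83],[-0.48,0,0]],[0,[15,-66,-83],[-0.6,0,0]],[0,[30,-66,-83],[-0.712,0,0]],[0,[46,-66,-83],[-0.712,0,0]],[0,[46,-66,-83],[-0.712,0,0]],[0,[46,-66,-83],[-0.712,0,0]]]' 30
python3 - <<'E'
from fit import *
from tgt import *
A=np.array([.5965,.0997,.058]); G=A-.105*ey+.0175*ez
rel(G+.060*ez,orient(0)); rel(G+.017*ez,orient(0)); o=pose()[2]; print(o['force'],o['qpos'])
rs={c:optics.read_camera(c) for c in['top','scene']}
cv2.imwrite('pics/t7.png',cv2.resize(rs['top']['image'][125:245,210:370],None,fx=5,fy=5,interpolation=cv2.INTER_CUBIC))
cv2.imwrite('pics/s7.png',cv2.resize(rs['scene']['image'][110:210,290:410],None,fx=6,fy=6,interpolation=cv2.INTER_CUBIC))
E
```

```text
time_s: 7.32
tool_pos: [0.5586, -0.0083, 0.1194]
tool_rot: [-90.4, 62.1, 0.6]
force: [-0.5, 0.3, -0.9]
grip_width: 0.0011
t 7.32 shift mm [-4.7 -5.9  2.4] turn [ 0.0019 -0.0027 -0.0037]
t 7.32 shift mm [38.3 -6.1  2.5] turn [ 0.0019 -0.0027 -0.0037]
[-0.5401  0.3043 -0.9005] [-55.1745  -9.4417  50.5806 129.3191  17.3334  29.707   74.762 ]
```

View pics/t7.png

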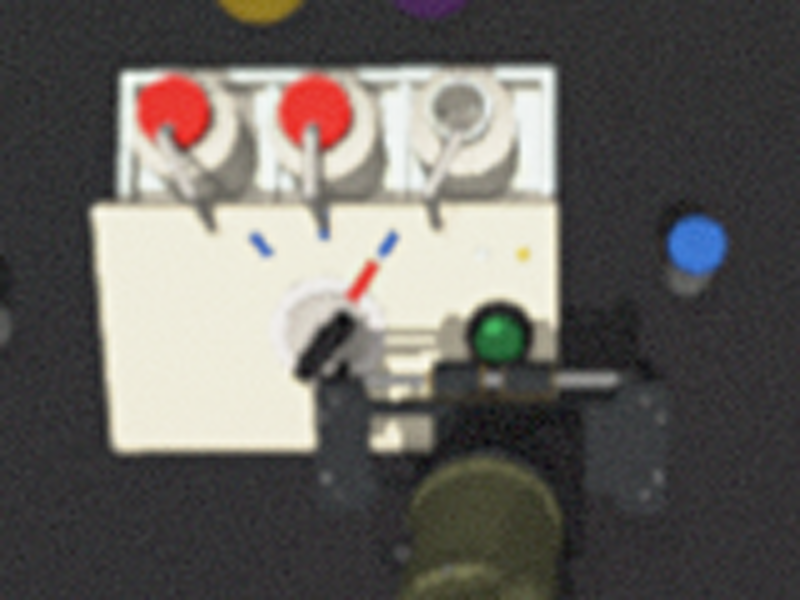

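View pics/s7.png

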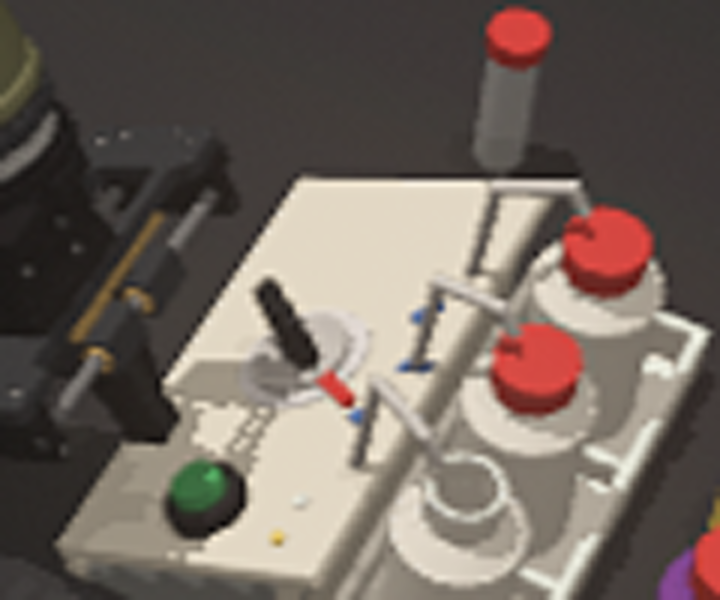

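```bash
python3 -m pendant '[[0,[10,-4,1],[0,0,0]],[0,[22,-4,1],[0,0,0]],[0,[25,-4,1],[0,0,0]],[0,[25,-4,1],[0,0,0]],[0,[25,-4,1],[0,0,0]]]' 30
python3 - <<'E'
from tgt import *
A=np.array([.5965,.0997,.058]); G=A-.105*ey+.0175*ez
rel(G+.017*ez,orient(0)); o=pose()[2]; print(o['force'])
r=optics.read_camera('scene')
cv2.imwrite('pics/s8.png',cv2.resize(r['image'][110:210,290:410],None,fx=6,fy=6,interpolation=cv2.INTER_CUBIC))
E
```

```text
time_s: 7.83
tool_pos: [0.5747, -0.0064, 0.1011]
tool_rot: [-90.1, 61.9, 0.9]
force: [-0.4, -0.1, 0.7]
grip_width: 0.0003
t 7.83 shift mm [14.6 -0.5  0.8] turn [ 0.0019  0.     -0.0007]
[-0.3705 -0.0698  0.7494]
```

View pics/s8.png

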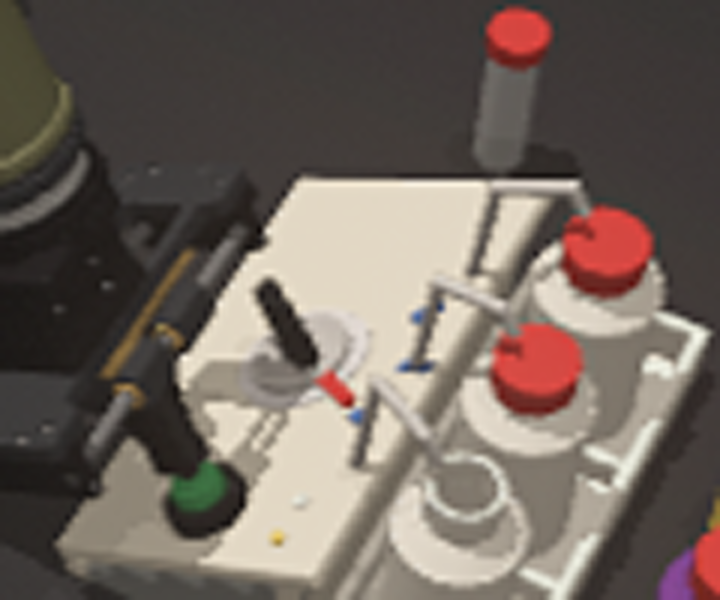

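```bash
python3 -m pendant '[[0,[7,0,1],[0,0,0]],[0,[13,0,1],[0,0,0]],[0,[17,0,1],[0,0,0]],[0,[17,0,1],[0,0,0]]]' 30
python3 - <<'E'
from tgt import *
A=np.array([.5965,.0997,.058]); G=A-.105*ey+.0175*ez
rel(G+.017*ez,orient(0)); o=pose()[2]; print(np.array(o['force'])@ez,o['force'])
E
```

```text
time_s: 8.22
tool_pos: [0.583, -0.0048, 0.0883]
tool_rot: [-89.6, 62.1, 1.4]
force: [-47.8, -0.5, 61.8]
grip_width: 0.0003
t 8.22 shift mm [-0.7  0.9 -0.7] turn [-0.0006  0.0038 -0.0039]
76.99201088218433 [-47.7936  -0.5244  61.7593]
```

```bash
python3 -m pendant '[[0,[-1.5,0,0],[0,0,0]],[0,[-1.5,0,0],[0,0,0]]]' 30
python3 - <<'E'
from tgt import *
A=np.array([.5965,.0997,.058]); G=A-.105*ey+.0175*ez
rel(G+.017*ez,orient(0)); o=pose()[2]; print(np.array(o['force'])@ez,o['force'])
r=optics.read_camera('scene')
cv2.imwrite('pics/s9.png',cv2.resize(r['image'][165:215,305:365],None,fx=12,fy=12,interpolation=cv2.INTER_CUBIC))
r=optics.read_camera('top')
cv2.imwrite('pics/t9.png',cv2.resize(r['image'][165:215,280:340],None,fx=12,fy=12,interpolation=cv2.INTER_CUBIC))
E
```

```text
time_s: 8.38
tool_pos: [0.5824, -0.0049, 0.089]
tool_rot: [-89.7, 61.9, 1.3]
force: [-18.0, 0.7, 23.5]
grip_width: 0.0005
t 8.38 shift mm [ 0.2  0.7 -0.7] turn [ 0.0003  0.003  -0.0004]
29.236925866507473 [-18.0345   0.6957  23.5212]
```

View pics/s9.png

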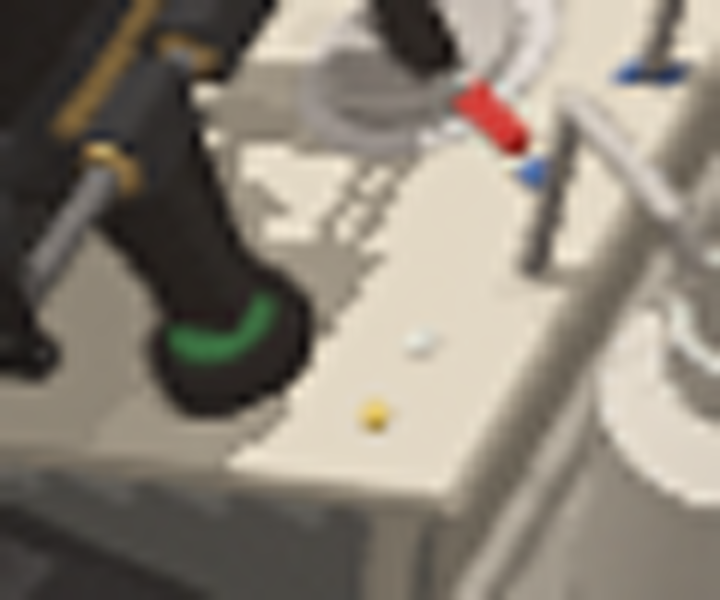

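View pics/t9.png

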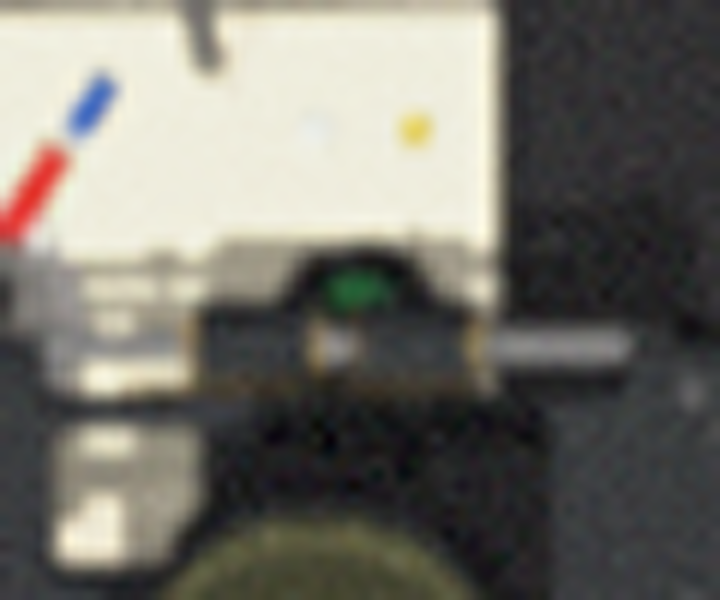

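```bash
cat > f.py <<'E'
from tgt import *
A=np.array([.5965,.0997,.058]); p,T,o=pose(); print('F',round(float(np.array(o['force'])@ez),2),'tip h mm',round(float((p-A)@ez*1000-17),2))
E
python3 -m pendant '[[0,[-1,0,0],[0,0,0]],[0,[-1,0,0],[0,0,0]]]' >/dev/null; python3 f.py
python3 -m pendant '[[0,[-1.5,0,0],[0,0,0]],[0,[-1.5,0,0],[0,0,0]]]'>/dev/null; python3 f.py
python3 -m pendant '[[0,[-1.5,0,0],[0,0,0]],[0,[-1.5,0,0],[0,0,0]]]'>/dev/null; python3 f.py
python3 -m pendant '[[0,[-1.5,0,0],[0,0,0]],[0,[-1.5,0,0],[0,0,0]]]'>/dev/null; python3 f.py
python3 -m pendant '[[0,[-1.5,0,0],[0,0,0]],[0,[-1.5,0,0],[0,0,0]]]'>/dev/null; python3 f.py
```

```text
F 5.2 tip h mm 18.25
F 4.21 tip h mm 19.47
F 3.27 tip h mm 20.74
F 1.69 tip h mm 22.03
F 1.53 tip h mm 23.38
```

The force fell from 5.2 N to about 1.5 N over 5 mm. That is the button's spring, so it had been pressed to its stop. Now I retreat clear.

```bash
python3 -m pendant '[[0,[-20,0,0],[0,0,0]],[0,[-50,0,0],[0,0,0]],[0,[-75,0,0],[0,0,0]],[0,[-75,0,0],[0,0,0]],[0,[-75,0,0],[0,0,0]],[0,[-75,0,0],[0,0,0]]]'
python3 - <<'E'
from fit import *
from tgt import *
A=np.array([.5965,.0997,.058])
rs={c:optics.read_camera(c) for c in['top','scene']}
print(pointer(rs,A)); print(pose()[2]['force'],pose()[2]['time_s'],pose()[2]['qpos'])
cv2.imwrite('pics/t10.png',cv2.resize(rs['top']['image'][125:245,210:370],None,fx=5,fy=5,interpolation=cv2.INTER_CUBIC))
cv2.imwrite('pics/s10.png',cv2.resize(rs['scene']['image'][110:210,290:410],None,fx=6,fy=6,interpolation=cv2.INTER_CUBIC))
E
```

```text
time_s: 9.82
tool_pos: [0.5428, -0.0066, 0.1584]
tool_rot: [-90.1, 62.0, 0.8]
force: [-0.1, -0.7, -0.1]
grip_width: 0.0005
{'top': (38, array([ 0.0337, -0.0227]), 'ang from axis', np.float64(-0.592), 'own dir', np.float64(-0.573)), 'scene': (31, array([ 0.0333, -0.0229]), 'ang from axis', np.float64(-0.602), 'own dir', np.float64(-0.597))}
[ 0.2402  0.2579 -0.348 ] 9.9167 [-53.0673 -16.7254  45.2456 128.7692  24.1399  37.0877  68.8255]
```

View pics/t10.png

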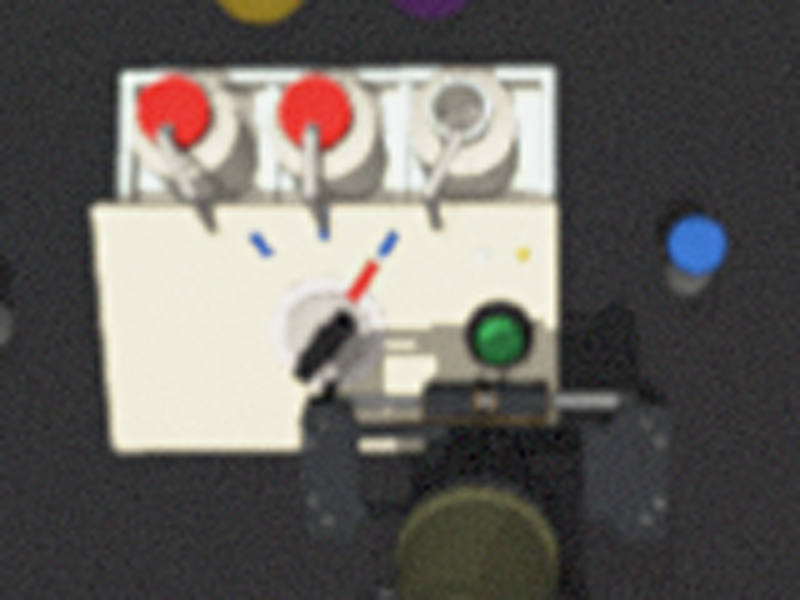

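View pics/s10.png

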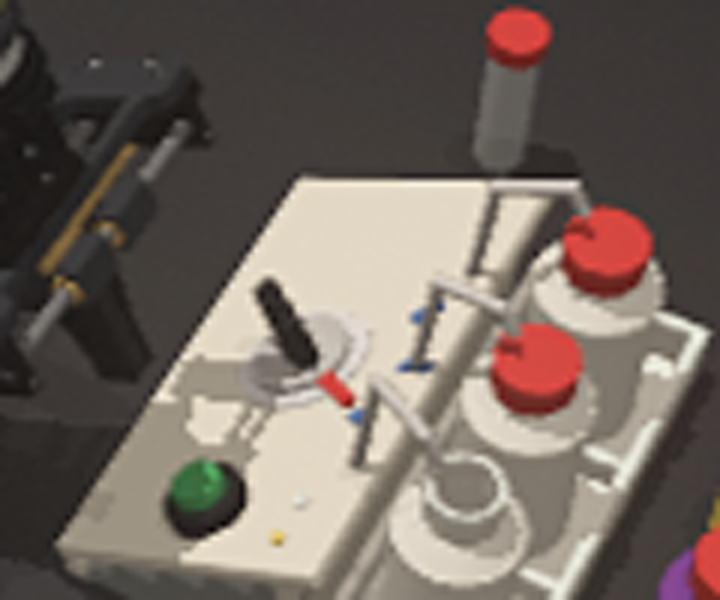

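The button is out again, the pointer is on the right mark, the bottles have not moved and the arm is clear. I'm handing in.

```bash
python3 -c "
from cell import env
print(env.sign_off())"
```

```text
the job is handed in; nothing more can be done
None
```

I turned the valve to the right mark, pressed the green start button fully in and let it go, then handed the job in at about 10 s of the 38 s allowed. No verdict is reported.

- **Bay:** both cameras showed the open bottle in the right bay, so the target was -0.6.
- **Pointer:** I pinched the handle and turned it. After the start press the pointer read -0.59 (top camera) and -0.60 (scene camera), measured from the axis. The direction of the red pointer itself in the top picture gave -0.57, still within the 0.13 tolerance.
- **Start button:** I pressed it with the closed fingertips. As I backed off, the force fell from 5.2 N to about 1.5 N over 5 mm. That matches the button's spring and shows it had reached its stop.
- **Pressing force:** the press ran firmer than intended, about 77 N at the wrist for a moment, below the 120 N limit. I take the 40 N limit as not applying, since only the fingertips touched the button.
- **End state:** in the last pictures the button was out, and the three bottles and both capped tubes stood where they were. The arm was clear, with about 0 N on it. I did not check the beaker and screwdriver again; the beaker was near the first move across, the screwdriver well away.
- **Disagreement:** the two cameras differed by a few mm on the valve's position, so I corrected from the measured tool pose. The handle fit from the scene camera alone failed and was not used.

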